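# Charge the melting pot with the blue glass ingot

### The arm

A 7-joint arm with a two-finger parallel gripper is mounted at the origin on the work surface. World frame = base frame: x ahead of the robot, y to its left, z up, the work surface at z = 0. Lengths are in m, angles in rad, forces in N, time in s.
With the tool pointing down it reaches from about 0.425 to 0.925 m from the base axis. Payload 6.8 kg.
Tool frame: the origin (TCP) lies on the centre line of the jaws, within the pads' length; the fingertips stand 8 mm ahead of it and the grasp point (between the pads) lies 11 mm behind it (bot.tips_ahead is the distance from the TCP to the fingertips, in m); z points along the fingers, y is the line along which they close (so a half turn about z gives the same grasp; the last joint's range is limited). The gripper opens to 85 mm and grips with 20 to 120 N. Pads are 22 mm wide; open, the fingers measure 114 mm over their backs; the gripper's body (76 mm by 85 mm) begins 54 mm behind the grasp point. The pads swing forward as they close: fully open they stand 13 mm farther back than shut.
Start: joints at [1.181, 0.477, 0.022, 1.555, -0.011, 1.109, -0.083], TCP at [0.188, -0.648, 0.239] pointing down, gripper open.
Joint ranges: [-2.96, 2.96], [-0.34, 2.1], [-1.41, 1.46], [0.24, 2.44], [-1.37, 4.51], [0.17, 1.92], [-2.96, 2.96]. Speed limits (rad/s): [2.39, 2.39, 3.14, 3.14, 3.14, 3.14, 3.14].

### API

Orientations are given as a unit quaternion [w, x, y, z].
In Python, from station import bot gives the robot as it stands.
- The arm moves only by the tool send_rows, never from a script. Its argument "deltas" is text: rows parted by semicolons, each of 4 numbers parted by spaces: the shift along the tool's x, y, z in m, then the turn about the tool's z in degrees. In form: x y z spin; .... A call has 1 to 5 rows; each row is the pose to reach, as a shift and turn from the pose commanded when the call began, along the tool's axes at that moment; what a row does not reach only later rows make up. A row lasts 1/10 s, in which the tool goes at most 50 mm and 8.59 degrees, less where a joint would pass 70% of its speed; a pose out of reach is approached as far as the arm can. A call with a gripper value outside its range is refused whole. "claw" is the opening, from 0 (shut) to 1 (fully open), set as the call begins (left out, the last holds). The fingers move at their own pace and stop on an object; "force" is the grip in N (left out, the last holds). Time passes only in rows, so rows that repeat a pose let the fingers close. It gives the time, the measured TCP pose, the force, the opening and the grip force at its end, in the units of the state.
- bot.get_obs(): the state, without advancing time (a new reading comes with each control period).
- bot.read_camera(name): name is "scene" or "top"; returns a dict with "img" (480x640x3 uint8, red, green, blue), "depth" (480x640 float32, m along the optical axis (not along the pixel's ray), 0 where there is no reading), "fx", "fy", "cx", "cy" (pixels), "camera_from_world" (4x4, takes a point from world to camera coordinates). Camera axes: x right, y up, looking along -z (the intrinsics and any distortion apply to the point x, -y, -z); pixel columns grow to the right and rows downward; lengths in m; the calibration is good to about 2 mm. A picture is of the moment at which its call begins.
- bot.hand_in(): hands the job in; it is judged then, once.
Trained networks look in a picture, given as the dict that the camera call returned (one of the last four; its "shot" number tells which), for a name from the list of things; names that differ only in an ending like _2 or _b are one class to them, and where a whole thing is asked for, a point or a joint stands for the part that bears it (a point fixed in the world has none). Each returns a list of dicts, best first, with "confidence" (0 to 1); they miss things now and then, are a little off and sometimes report something else, mostly with a low value. They report only what shows in the picture. A call takes as long as a camera call.
- bot.masks_of(picture, query): "mask" (480x640 bool, what is visible of it).
- bot.landmark_of(picture, query): "xyz" ([x, y, z] in m, in world coordinates, good to about 4 mm: a listed point, or the origin of a listed thing).
The state is a dict: "t": time; "q": joint angles; "joint_vel": joint speeds; "joint_torque": joint torques, N m; "eef_pos": TCP position; "tool_rot": TCP orientation; "contact_force": force on the tool from outside, world axes, zero at the start; "torque": the same for the moment, N m; "gripper_width": opening from 0.0 (shut) to 1.0 (fully open); "grasp_force": force on a finger pad.
Only numpy, scipy, OpenCV 4.12 (cv2) and the standard library are available. Lean on these libraries where they do the work, as an engineer would, in place of code of your own. Each camera call takes 0.05 s, during which the arm holds its last target. There are 200 camera calls.

### The job

Get the small melting pot ready for a melt. Open it by turning its bayonet lid until the lugs reach the slots, then lift the lid off and lay it gently, handle up, on the round cork mat; turn the ingot carousel by its black bar grip until the blue glass ingot stands in the middle of the guard's open window, take it out, stand it on the grey pad and let go, then take it again by its narrow ends and lower it upright between the pot's yellow cheeks until it rests on the floor before you release it. Leave the other three ingots in their pockets and do not disturb the steel bowl.

Things in the scene. Friction and masses are not known exactly. Their poses are not given: they have to be found in the camera images.
- stand: Fixed stand of the carousel; origin on the bench, on the vertical carousel axis; its open window looks to its -x. A steel wire guard (wires 85 to 91 mm above the bench, 70 to 138 mm from the axis) covers the pockets except in the window, which is free for 50 degrees either side of -x. Within 70 mm of the axis all is free from above.
- window (a point): Point on the stand where the middle of an ingot is when its pocket is in the centre of the window: 85 mm from the axis towards the stand's -x, 41 mm above the bench.
- carousel (a joint): Turn of the 242 mm turntable about the vertical, anticlockwise from above positive, 0 at the start; it turns up to 7 rad either way with light friction (0.12 N m) and stays where it is left. Four pockets 85 mm from the axis, floors 16 mm above the bench, at knob's +x, -x, +y and -y; the blue ingot is in the +x or -x one.
- knob (a point): Middle of the black bar grip on the carousel's axis, 91 mm above the bench. The bar is 60 mm long along this point's y, 14 mm wide along x and 30 mm high (76 to 106 mm above the bench), on a 22 mm stem; it turns with the carousel.
- blue_mid (a point): Centre of the blue glass ingot, a block 48 mm long (x), 26 mm thick (y), 50 mm high (z), 0.13 to 0.21 kg. In the pocket its length points to the axis; walls 54 mm high stand 2.5 mm off its narrow ends and 4 mm high, 3 mm thick lips 2 mm off its wide sides, so there it can be gripped only across its thickness.
- amber_mid (a point): Centre of the amber ingot, same size, to be left in its pocket.
- green_mid (a point): Centre of the green ingot, same size, to be left in its pocket.
- red_mid (a point): Centre of the red ingot, same size, to be left in its pocket.
- pot: Melting pot, fixed: dark steel, 132 mm across, 70 mm high, walls 4 mm; origin at the centre of its underside on the bench. Around the rim, flush with its top, a flange 6 mm thick to radius 76 mm, with three slots about 26 mm wide at 0, 120 and 240 degrees from the pot's x axis (yellow stripes on the wall below them).
- cradle (a point): Centre of the pot's inner floor, 8 mm above the bench, axes as the pot's. Two yellow cheeks along x (40 mm long, 6 mm thick, 56 mm high above this floor, inner faces 17 mm either side of the middle) take one ingot, its length along x. There is no room for fingers between ingot and cheeks; beyond its ends 38 mm to the wall.
- lid: Loose aluminium bayonet lid, 0.22 to 0.37 kg: disc 130 mm across, 5 mm thick; origin at the centre of its underside, which lies on the pot's rim. Three L-shaped lugs (red marks) at 0, 120, 240 degrees from its x axis, 14 mm wide, reach to radius 85 mm and 14 mm down, toes under the flange (3 mm play). Turned either way, it comes off with the lugs at the slots (within 4 degrees).
- lid_grip (a point): Grip point of the lid's wooden bar handle, 21 mm above the lid's origin; the bar is 70 mm long along the lid's x, 14 mm wide, 30 mm high (5 to 35 mm above the origin). Set down, the lid stands on its lugs, this point 35 mm above the support.
- mat: Round cork mat, 190 mm across, 6 mm thick, fixed; origin at the centre of its underside on the bench.
- pad: Grey square pad, 110 by 110 mm, 6 mm thick, fixed; origin at the centre of its underside on the bench.
- bowl: Small loose steel bowl, 90 mm across, 45 mm high; origin at the centre of its underside. To be left alone.

How it is judged:
By the outcome, as a careful person would: the job done as asked, in the order asked, and still so for the second after the job is handed in, with the robot touching nothing.
It also fails if it takes over 72 s, if anything falls off the work surface, if the arm or the gripper's body presses on something with over 40 N, if the wrist force passes 120 N, or if a joint passes its speed limit or range.

## Working session

There is one attempt and no reset: what is moved stays moved. The work goes in short steps, Python scripts to look and compute and a tool call to move; the robot and the scene stay as the last step left them, time stands still between calls to the robot, and variables do not carry over. Pictures are saved under pics/ and viewed, at most 10 in all, crops included, and the job is handed in when it is done.

Besides the shell and the picture viewer there is one more tool, called after ">>>" in YAML: its name, and indented under it one key for each argument. send_rows: Moves the arm, as the interface text tells. Its arguments: {"type":"object","properties":{"deltas":{"type":"string"},"claw":{"type":"number"},"force":{"type":"number"}},"required":["deltas"]}

```bash
ls; mkdir -p pics
cat > h.py <<'E'
import numpy as np, cv2
from station import bot
def xyz_map(p):
    d=p["depth"]; v,u=np.mgrid[0:480,0:640]
    c=np.stack([(u-p["cx"])/p["fx"]*d,-(v-p["cy"])/p["fy"]*d,-d,np.ones_like(d)],-1)
    w=c@np.linalg.inv(p["camera_from_world"]).T
    w[d==0]=np.nan
    return w[...,:3]
def proj(p,X):
    c=p["camera_from_world"]@np.r_[X,1]
    return np.round([p["cx"]+p["fx"]*c[0]/-c[2],p["cy"]-p["fy"]*c[1]/-c[2]],1)
def save(p,n): cv2.imwrite("pics/"+n,p["img"][...,::-1])
E
python3 - <<'E'
from h import *
o=bot.get_obs(); print(o)
for n in ["scene","top"]:
    p=bot.read_camera(n); save(p,n+"0.png"); print(n,np.linalg.inv(p["camera_from_world"])[:3].round(3).tolist(),p["fx"])
    print([k for k in p if k not in("img","depth")])
    for q in "stand window knob blue_mid amber_mid green_mid red_mid pot cradle lid lid_grip mat pad bowl".split():
        r=bot.landmark_of(p,q); print(q,[(np.round(a["xyz"],3).tolist(),round(a["confidence"],2)) for a in r[:3]],proj(p,r[0]["xyz"]) if r else"")
E
```

```text
pics
{'t': 0.0, 'q': array([ 1.18091364,  0.47779392,  0.02228976,  1.55647376, -0.01150739,
        1.10926802, -0.08310422]), 'joint_vel': array([-6.74524077e-04, -8.66963301e-04, -7.37748100e-04,  5.11227987e-04,
       -1.95202494e-03,  4.51183705e-05,  8.47029870e-04]), 'joint_torque': array([-2.93574494e-04, -5.96452475e+01,  1.60752553e+00, -2.81201220e+01,
        1.23534122e-02,  9.31507180e-03,  6.46067818e-06]), 'eef_pos': array([ 0.18755265, -0.64781525,  0.23831944]), 'tool_rot': array([-8.90045880e-04,  9.90086724e-01,  1.40454459e-01, -1.79513640e-04]), 'contact_force': array([0.86113019, 0.28779464, 0.11440781]), 'torque': array([ 0.01203502, -0.06510772, -0.01040083]), 'grasp_force': 0.0, 'gripper_width': 1.000594530800543}
scene [[-0.367, -0.612, 0.7, 1.396], [0.93, -0.239, 0.278, 0.305], [-0.003, 0.753, 0.658, 0.877]] 575.8832940999108
['fx', 'fy', 'cx', 'cy', 'camera_from_world', 'shot']
stand [([0.544, 0.257, -0.0], 0.78), ([0.458, -0.232, -0.0], 0.73)] [450.8 287.4]
window [] 
knob [([0.638, -0.138, -0.002], 0.28)] [258.2 268.2]
blue_mid [([0.565, 0.175, 0.04], 
[... 720 characters left out ...]
amera_from_world', 'shot']
stand [([0.612, -0.413, 0.002], 0.41)] [494.8 216.2]
window [] 
knob [([0.548, 0.257, 0.092], 0.71), ([0.449, -0.065, 0.004], 0.43)] [172.  237.9]
blue_mid [([0.565, 0.17, 0.042], 0.74)] [221.1 232. ]
amber_mid [([0.466, 0.238, 0.035], 0.58), ([0.53, 0.334, 0.04], 0.56)] [187.1 279.7]
green_mid [([0.463, 0.238, 0.041], 0.63)] [186.5 281.1]
red_mid [([0.628, 0.271, 0.04], 0.54)] [173.3 200.6]
pot [] 
cradle [] 
lid [([0.46, -0.233, 0.073], 0.63)] [419.  286.5]
lid_grip [([0.454, -0.234, 0.088], 0.74)] [421.  289.7]
mat [([0.638, -0.138, -0.001], 0.74)] [368.2 202.1]
pad [([0.45, -0.062, 0.004], 0.87)] [332.5 289. ]
bowl [([0.612, -0.413, 0.002], 0.82)] [494.9 216.2]
```

View pics/scene0.png

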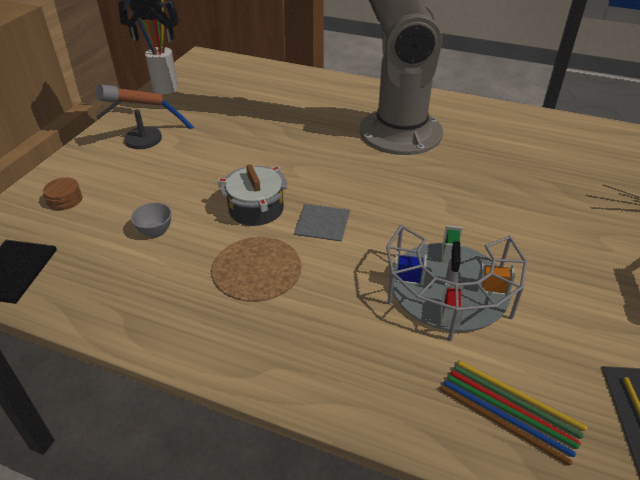

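View pics/top0.png

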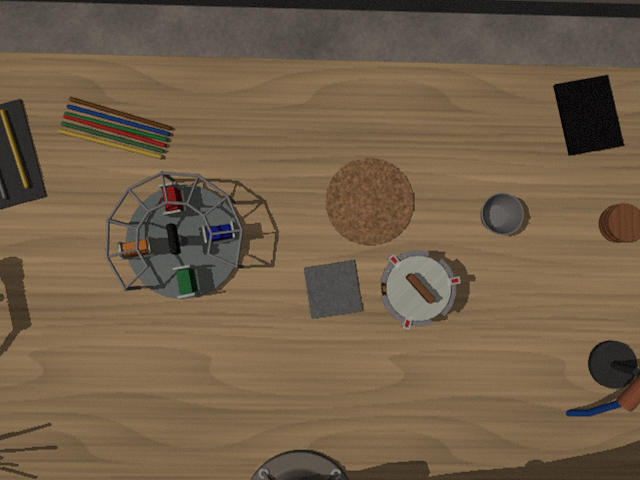

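The scene view shows the lidded pot at about (255,190), mat at (257,268), pad at (323,222) and the carousel at (452,275). In the top view the lid lugs are at (394,260), (455,281) and (407,324), with a yellow stripe at (383,288). The knob is at (172,238), blue at (220,232), and green stands in the guard's open window. Next I'll measure angles.

```bash
cat > m.py <<'E'
from h import *
def colour(p,name):
    H=cv2.cvtColor(p["img"],cv2.COLOR_RGB2HSV).astype(int); h,s,v=H[...,0],H[...,1],H[...,2]
    return {"red":((h<6)|(h>174))&(s>160)&(v>90),"yellow":(h>20)&(h<34)&(s>150)&(v>70),"blue":(h>112)&(h<128)&(s>150)&(v>60),
            "green":(h>50)&(h<80)&(s>150)&(v>50),"amber":(h>8)&(h<20)&(s>190)&(v>110)}[name]
def blobs(p,m,lo=4):
    w=xyz_map(p); n,l,st,ce=cv2.connectedComponentsWithStats(m.astype(np.uint8),connectivity=8)
    return [(st[i,4],ce[i].round(1),np.nanmedian(w[l==i],0)) for i in range(1,n) if st[i,4]>=lo]
def line(P):  # centre and long-axis angle of xy points
    (c,s,a)=cv2.minAreaRect(P[:,:2].astype(np.float32)*1000); b=cv2.boxPoints((c,s,a)); e=[b[1]-b[0],b[2]-b[1]]; e=max(e,key=np.linalg.norm)
    return np.round(c,1),np.round(s,1),np.degrees(np.arctan2(e[1],e[0]))%180
E
python3 - <<'E'
from m import *
L=np.array([.458,-.233]);K=np.array([.547,.257])
for n in ["scene","top"]:
    p=bot.read_camera(n); w=xyz_map(p); print(n)
    for c in ["red","yellow"]:
        for a,px,X in blobs(p,colour(p,c)):
            d=X[:2]-L
            if np.hypot(*d)<.12: print(c,a,px,X.round(3),np.hypot(*d).round(3),np.degrees(np.arctan2(d[1],d[0])).round(1))
    for c in ["blue","green","red","amber"]:
        for a,px,X in blobs(p,colour(p,c),40):
            d=X[:2]-K
            if np.hypot(*d)<.15:
                print(c,a,px,X.round(3),np.hypot(*d).round(3),np.degrees(np.arctan2(d[1],d[0])).round(1))
    r=np.hypot(*(w[...,:2]-L).transpose(2,0,1))
    Q=w[(r<.045)&(w[...,2]>.093)]; print("handle",len(Q),np.median(Q[:,2]),line(Q))
    Q=w[(r<.085)&(w[...,2]>.066)&(w[...,2]<.082)]; print("lid top",len(Q),np.median(Q[:,2]),cv2.minEnclosingCircle(Q[:,:2].astype(np.float32)))
    r=np.hypot(*(w[...,:2]-K).transpose(2,0,1))
    Q=w[(r<.045)&(w[...,2]>.095)]; print("knob",len(Q),np.median(Q[:,2]),line(Q))
    for q in ["knob","lid_grip"]:
        for a in bot.masks_of(p,q)[:1]:
            M=a["mask"]&(w[...,2]>.06); Q=w[M]; print(q,a["confidence"],len(Q),np.percentile(Q[:,2],[5,50,95]),line(Q))
    # guard
    Q=w[(r>.06)&(r<.15)&(w[...,2]>.08)&(w[...,2]<.1)]; a=np.degrees(np.arctan2(Q[:,1]-K[1],Q[:,0]-K[0]))%360
    h=np.histogram(a,72,(0,360))[0]; print(h.tolist()); z=np.sort(a); g=np.diff(z); i=g.argmax(); print("gap",z[i],z[i+1])
    print("guard circle",cv2.minEnclosingCircle(Q[:,:2].astype(np.float32)))
E
```

```text
scene
red 4 [275.2 168. ] [ 0.388 -0.209  0.077] 0.074 160.9
red 6 [222.2 179.7] [ 0.476 -0.305  0.077] 0.074 -76.2
red 8 [262.5 201.1] [ 0.514 -0.183  0.076] 0.075 42.0
yellow 4 [229.2 199.2] [ 0.518 -0.265  0.061] 0.068 -28.1
yellow 5 [280.8 200.8] [ 0.456 -0.166  0.039] 0.067 91.7
yellow 10 [230.6 205.2] [ 0.518 -0.263  0.044] 0.067 -26.8
blue 207 [407.3 261.7] [0.571 0.164 0.066] 0.096 -75.7
blue 221 [411.2 275.2] [0.575 0.179 0.036] 0.083 -70.2
green 122 [452.7 236. ] [0.462 0.234 0.066] 0.088 -164.7
red 104 [450.9 297.9] [0.635 0.266 0.066] 0.089 5.8
amber 124 [502.2 271.5] [0.531 0.346 0.066] 0.09 100.1
handle 154 0.10423043198320864 (array([ 460.2, -232.9]), array([73.6, 14.3]), np.float32(43.406593))
lid top 1959 0.07483597537446762 ((0.45799520611763, -0.23299746215343475), 0.0849495530128479)
knob 189 0.1053178340909442 (array([549.1, 251.9]), array([62.2, 13.8]), np.float32(12.725397))
knob 0.86 604 [0.06192236 0.07482033 0.1072745 ] (array([562.2, 243. ]), array([183.2, 218.2]), np.float32(146.70003))
lid_grip 0.74 1674 [0.07206518 0.07582491 0.10360189] (array([ 455.2, 
[... 1006 characters left out ...]
ray([545.4, 253.8]), array([59.2, 14.8]), np.float32(11.378394))
knob 0.56 782 [0.06311589 0.07454039 0.1084286 ] (array([544.6, 237.7]), array([213.3, 199.9]), np.float32(56.075962))
lid_grip 0.86 3461 [0.07317363 0.07655383 0.10485153] (array([ 446.5, -239.7]), array([144.8, 145.3]), np.float32(177.48248))
[27, 45, 83, 28, 29, 27, 27, 26, 101, 28, 25, 28, 28, 29, 64, 69, 27, 32, 27, 28, 27, 98, 30, 28, 28, 29, 30, 95, 27, 0, 0, 0, 0, 0, 0, 0, 0, 0, 0, 0, 0, 0, 0, 0, 0, 0, 0, 0, 0, 101, 30, 29, 27, 31, 29, 99, 28, 29, 28, 28, 28, 101, 29, 25, 26, 27, 29, 83, 42, 27, 28, 24]
gap 141.76454701279584 245.84118192864798
guard circle ((0.5458540320396423, 0.2535305321216583), 0.13776737451553345)
```

```bash
cat > go.py <<'E'
# usage: go.py x y z psi [rows]   psi = world yaw of tool x (deg); prints remaining tool-frame move
import sys
from h import *
def yaw(o):
    w,x,y,z=o["tool_rot"]; return np.degrees(np.arctan2(2*(x*y+w*z),1-2*(y*y+z*z)))
def rel(T,psi):
    o=bot.get_obs(); s=np.radians(yaw(o)); d=np.array(T)-o["eef_pos"]; c,n=np.cos(s),np.sin(s)
    sp=-(((psi-yaw(o))+180)%360-180)
    m=np.array([d[0]*c+d[1]*n,d[0]*n-d[1]*c,-d[2],sp])
    N=max(np.linalg.norm(m[:3])/.05,abs(sp)/8.59)
    return m,N
if __name__=="__main__":
    a=[float(v) for v in sys.argv[1:5]]; m,N=rel(a[:3],a[3]); o=bot.get_obs()
    print("at",o["eef_pos"].round(4),"yaw",round(yaw(o),1),"q",o["q"].round(2),"t",round(o["t"],2),"tips",bot.tips_ahead)
    print("move",m.round(4),"min rows",round(N,1))
    k=int(np.ceil(N))
    for i in range(1,k+1): print(" ".join(f"{v:.3f}" for v in m[:3]*i/k),f"{m[3]*i/k:.1f};",end=" ")
E
python3 go.py .458 -.2325 .17 42.5
```

```text
at [ 0.1877 -0.6484  0.2393] yaw 16.1 q [ 1.18  0.48  0.02  1.56 -0.01  1.11 -0.08] t 1.8 tips 0.008
move [  0.3753  -0.3243   0.0693 -26.3536] min rows 10.0
0.034 -0.029 0.006 -2.4; 0.068 -0.059 0.013 -4.8; 0.102 -0.088 0.019 -7.2; 0.136 -0.118 0.025 -9.6; 0.171 -0.147 0.032 -12.0; 0.205 -0.177 0.038 -14.4; 0.239 -0.206 0.044 -16.8; 0.273 -0.236 0.050 -19.2; 0.307 -0.265 0.057 -21.6; 0.341 -0.295 0.063 -24.0; 0.375 -0.324 0.069 -26.4;
```

>>> send_rows:
  deltas: "0.034 -0.029 0.006 -2.4; 0.068 -0.059 0.013 -4.8; 0.102 -0.088 0.019 -7.2; 0.136 -0.118 0.025 -9.6; 0.171 -0.147 0.032 -12"
  claw: 0.5

```text
t: 2.3
eef_pos: [0.3118, -0.4582, 0.2074]
tool_rot: [0.0, 0.97, 0.244, 0.0]
contact_force: [1.3, -0.3, 0.4]
gripper_width: 0.498
grasp_force: 0.0
```

```bash
python3 go.py .458 -.2325 .17 42.5
```

```text
at [ 0.3118 -0.4582  0.2074] yaw 28.2 q [ 0.94  0.32 -0.1   1.88  0.04  0.95 -0.25] t 2.3 tips 0.008
move [  0.2356  -0.1297   0.0374 -14.2783] min rows 5.4
0.039 -0.022 0.006 -2.4; 0.079 -0.043 0.012 -4.8; 0.118 -0.065 0.019 -7.1; 0.157 -0.086 0.025 -9.5; 0.196 -0.108 0.031 -11.9; 0.236 -0.130 0.037 -14.3;
```

>>> send_rows:
  deltas: "0.042 -0.023 0.007 -2.6; 0.085 -0.047 0.014 -5.2; 0.127 -0.07 0.02 -7.7; 0.17 -0.093 0.027 -10.3; 0.208 -0.114 0.033 -12.6"

```text
t: 2.8
eef_pos: [0.4419, -0.2589, 0.1744]
tool_rot: [0.0, 0.937, 0.349, 0.0]
contact_force: [0.8, -1.1, -0.2]
gripper_width: 0.5
grasp_force: 0.0
```

```bash
python3 go.py .458 -.2325 .13 42.5
```

```text
at [ 0.4419 -0.2589  0.1744] yaw 40.9 q [ 0.62  0.3  -0.25  1.99  0.1   0.86 -0.54] t 2.8 tips 0.008
move [ 0.0294 -0.0094  0.0444 -1.6077] min rows 1.1
0.015 -0.005 0.022 -0.8; 0.029 -0.009 0.044 -1.6;
```

>>> send_rows:
  deltas: "0.015 -0.005 0.022 -0.8; 0.029 -0.009 0.046 -1.6; 0.029 -0.009 0.075 -1.6; 0.029 -0.009 0.087 -1.6; 0.029 -0.009 0.087 -1.6"

```text
t: 3.3
eef_pos: [0.4556, -0.2351, 0.086]
tool_rot: [-0.001, 0.933, 0.361, -0.001]
contact_force: [0.1, 0.8, 0.4]
gripper_width: 0.5
grasp_force: 0.0
```

>>> send_rows:
  deltas: "0 0 0 0; 0 0 0 0; 0 0 0 0; 0 0 0 0; 0 0 0 0"
  claw: 0
  force: 50

```text
t: 3.8
eef_pos: [0.4574, -0.2358, 0.0887]
tool_rot: [0.001, 0.933, 0.361, 0.001]
contact_force: [-2.3, -0.6, 7.3]
gripper_width: 0.154
grasp_force: 50.2
```

```bash
python3 go.py .458 -.2325 .087 92
```

```text
at [ 0.4574 -0.2358  0.0887] yaw 42.3 q [ 0.55  0.43 -0.25  2.05  0.16  0.68 -0.63] t 3.8 tips 0.008
move [ 2.7000e-03 -2.1000e-03  1.7000e-03 -4.9689e+01] min rows 5.8
0.000 -0.000 0.000 -8.3; 0.001 -0.001 0.001 -16.6; 0.001 -0.001 0.001 -24.8; 0.002 -0.001 0.001 -33.1; 0.002 -0.002 0.001 -41.4; 0.003 -0.002 0.002 -49.7;
```

>>> send_rows:
  deltas: "0 0 -0.0015 -8; 0.001 0 -0.0015 -16; 0.001 0.001 -0.0015 -24; 0.002 0.001 -0.0015 -32; 0.002 0.001 -0.0015 -40"

```text
t: 4.3
eef_pos: [0.459, -0.2349, 0.0891]
tool_rot: [0.0, 0.751, 0.66, 0.0]
contact_force: [-0.3, -0.1, -2.9]
gripper_width: 0.155
grasp_force: 48.9
```

>>> send_rows:
  deltas: "0 0 0 -7; 0 0 0 -9.5; 0 0 0 -9.5; 0 0 0 -9.5; 0 0 0 -9.5"

```text
t: 4.8
eef_pos: [0.459, -0.2348, 0.0889]
tool_rot: [0.0, 0.696, 0.718, -0.0]
contact_force: [-0.5, -0.2, -2.6]
gripper_width: 0.152
grasp_force: 48.9
```

```bash
python3 go.py .460 -.2351 .0885 92
python3 - <<'E'
from m import *
L=np.array([.458,-.233])
for n in ["scene","top"]:
    p=bot.read_camera(n); save(p,n+"1.png"); print(n)
    for c in ["red","yellow"]:
        for a,px,X in blobs(p,colour(p,c),3):
            d=X[:2]-L
            if np.hypot(*d)<.12: print(c,a,px,X.round(3),np.hypot(*d).round(3),np.degrees(np.arctan2(d[1],d[0])).round(1))
    if n=="scene": cv2.imwrite("pics/s1.png",cv2.resize(p["img"][130:260,180:340,::-1],(800,650))[:600])
E
```

```text
at [ 0.459  -0.2348  0.0889] yaw 91.8 q [ 0.72  0.46 -0.45  2.03  0.3   0.71  0.11] t 4.8 tips 0.008
move [-0.0004  0.001   0.0004 -0.222 ] min rows 0.0
-0.000 0.001 0.000 -0.2; scene
red 7 [283.3 189.4] [ 0.457 -0.155  0.076] 0.078 90.5
red 6 [226.  195.5] [ 0.526 -0.266  0.078] 0.076 -26.1
yellow 3 [280.7 199.3] [ 0.454 -0.167  0.041] 0.066 93.2
yellow 10 [231.  205.5] [ 0.519 -0.262  0.044] 0.067 -25.6
top
red 7 [436.6 252.9] [ 0.527 -0.268  0.078] 0.078 -26.8
red 15 [381.2 287.8] [ 0.456 -0.156  0.077] 0.077 91.7
```

View pics/s1.png

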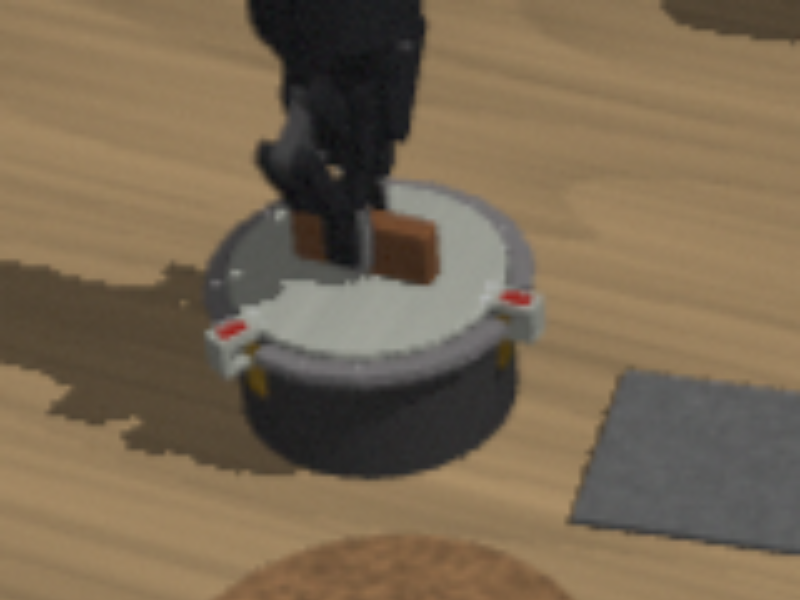

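The crop shows two red-marked lugs at crop (228,335) and (518,300), above the yellow stripes at (258,378) and (507,350), so they look aligned. I'll try a short test lift and watch the force.

>>> send_rows:
  deltas: "0 0 -0.002 0; 0 0 -0.004 0; 0 0 -0.006 0; 0 0 -0.008 0; 0 0 -0.008 0"

```text
t: 5.4
eef_pos: [0.4592, -0.2348, 0.0972]
tool_rot: [0.0, 0.696, 0.718, 0.0]
contact_force: [0.8, -0.6, -2.0]
gripper_width: 0.151
grasp_force: 48.9
```

```bash
python3 go.py .6395 -.139 .16 92
python3 - <<'E'
from m import *
p=bot.read_camera("top");w=xyz_map(p)
for q in ["mat","pad"]:
    M=bot.masks_of(p,q)[0]["mask"];Q=w[M&(np.abs(w[...,2])<.02)];print(q,len(Q),np.median(Q[:,2]),line(Q), cv2.minEnclosingCircle(Q[:,:2].astype(np.float32)))
E
```

```text
at [ 0.4592 -0.2348  0.0972] yaw 91.8 q [ 0.73  0.45 -0.46  2.03  0.29  0.73  0.12] t 5.4 tips 0.008
move [ 0.0899  0.1833 -0.0628 -0.1619] min rows 4.3
0.018 0.037 -0.013 -0.0; 0.036 0.073 -0.025 -0.1; 0.054 0.110 -0.038 -0.1; 0.072 0.147 -0.050 -0.1; 0.090 0.183 -0.063 -0.2; Traceback (most recent call last):
  File "<stdin>", line 4, in <module>
IndexError: list index out of range
```

>>> send_rows:
  deltas: "0 0 -0.02 0; 0 0 -0.045 0; 0.018 0.036 -0.05 0; 0.036 0.073 -0.05 0; 0.06 0.12 -0.04 0"

```text
t: 6.0
eef_pos: [0.5751, -0.1737, 0.1388]
tool_rot: [0.001, 0.697, 0.717, -0.0]
contact_force: [0.6, 0.1, -2.0]
gripper_width: 0.151
grasp_force: 49.3
```

```bash
python3 go.py .6395 -.139 .06 92
python3 - <<'E'
from m import *
p=bot.read_camera("top");w=xyz_map(p)
r=np.hypot(*(w[...,:2]-[.64,-.137]).transpose(2,0,1)); 
H=cv2.cvtColor(p["img"],cv2.COLOR_RGB2HSV)
for q in ["mat","pad"]:
  for a in bot.masks_of(p,q)[:1]:
    Q=w[a["mask"]];Q=Q[np.abs(Q[:,2])<.02];print(q,a["confidence"],len(Q),np.median(Q[:,2]),line(Q), cv2.minEnclosingCircle(Q[:,:2].astype(np.float32)))
E
```

```text
at [ 0.5751 -0.1737  0.1388] yaw 91.7 q [ 0.55  0.51 -0.48  1.8   0.3   0.9  -0.03] t 6.0 tips 0.008
move [ 0.0328  0.0654  0.0788 -0.332 ] min rows 2.1
0.011 0.022 0.026 -0.1; 0.022 0.044 0.053 -0.2; 0.033 0.065 0.079 -0.3; mat 0.76 3357 0.007255800912763899 (array([ 654.7, -111.5]), array([122.9, 187.1]), np.float32(149.56233)) ((0.6398962736129761, -0.1382918804883957), 0.0944470688700676)
pad 0.6 2700 0.007215943069516673 (array([449.4, -63.9]), array([113.2, 112.9]), np.float32(8.992189)) ((0.450460821390152, -0.06246085837483406), 0.07508289813995361)
```

>>> send_rows:
  deltas: "0.02 0.04 0 0; 0.033 0.065 0.01 0; 0.033 0.065 0.05 0; 0.033 0.065 0.085 0; 0.033 0.065 0.088 0"

```text
t: 6.65
eef_pos: [0.633, -0.1382, 0.0444]
tool_rot: [-0.004, 0.696, 0.718, -0.003]
contact_force: [-1.9, -0.6, -3.6]
gripper_width: 0.155
grasp_force: 50.0
```

```bash
python3 go.py .6395 -.139 .039 91.7
```

```text
at [ 0.633  -0.1382  0.0444] yaw 91.8 q [ 0.42  0.7  -0.43  1.73  0.38  0.81 -0.15] t 6.65 tips 0.008
move [-0.0011  0.0065  0.0054  0.1155] min rows 0.2
-0.001 0.006 0.005 0.1;
```

>>> send_rows:
  deltas: "0 0 0 0; 0 0 0 0; 0 0 0 0"

```text
t: 6.95
eef_pos: [0.6391, -0.138, 0.0519]
tool_rot: [0.002, 0.696, 0.718, 0.001]
contact_force: [0.3, -1.0, -3.5]
gripper_width: 0.151
grasp_force: 50.0
```

>>> send_rows:
  deltas: "0 0 0.003 0; 0 0 0.006 0; 0 0 0.006 0"

```text
t: 7.25
eef_pos: [0.6374, -0.1376, 0.0433]
tool_rot: [-0.0, 0.696, 0.718, -0.0]
contact_force: [0.0, -0.3, -4.0]
gripper_width: 0.155
grasp_force: 50.0
```

>>> send_rows:
  deltas: "0 0 0.002 0; 0 0 0.004 0; 0 0 0.005 0; 0 0 0.006 0; 0 0 0.006 0"

```text
t: 7.75
eef_pos: [0.6376, -0.1375, 0.0387]
tool_rot: [0.0, 0.696, 0.718, -0.0]
contact_force: [-5.1, -0.5, 7.9]
gripper_width: 0.154
grasp_force: 51.8
```

>>> send_rows:
  deltas: "0 0 -0.001 0; 0 0 -0.001 0; 0 0 -0.001 0; 0 0 -0.001 0"
  claw: 0.45

```text
t: 8.15
eef_pos: [0.6378, -0.1375, 0.0384]
tool_rot: [0.0, 0.696, 0.718, 0.0]
contact_force: [-0.6, 1.2, -0.6]
gripper_width: 0.449
grasp_force: 0.0
```

>>> send_rows:
  deltas: "0 0 -0.03 0; 0 0 -0.075 0; 0 0 -0.12 0; 0 0 -0.16 0"

```text
t: 8.55
eef_pos: [0.6379, -0.1374, 0.2007]
tool_rot: [0.0, 0.696, 0.718, 0.0]
contact_force: [0.1, -0.8, -0.3]
gripper_width: 0.45
grasp_force: 0.0
```

```bash
python3 go.py .546 .2535 .19 102;echo; python3 go.py .546 .2535 .19 -78
python3 - <<'E'
from m import *
L=np.array([.64,-.1375])
for n in ["scene","top"]:
    p=bot.read_camera(n); w=xyz_map(p); save(p,n+"2.png"); print(n)
    for c in ["red","yellow"]:
        for a,px,X in blobs(p,colour(p,c),3):
            d=X[:2]-L
            if np.hypot(*d)<.12 or c=="yellow" and X[1]<0: print(c,a,px,X.round(3),np.hypot(*d).round(3),np.degrees(np.arctan2(d[1],d[0])).round(1))
    r=np.hypot(*(w[...,:2]-[.458,-.2325]).transpose(2,0,1))
    H=cv2.cvtColor(p["img"],cv2.COLOR_RGB2HSV); Y=(r<.05)&(H[...,1]>110)&(w[...,2]>.05)&(w[...,2]<.07); Q=w[Y]; print("cheek tops",len(Q),np.median(Q,0),line(Q)) if len(Q) else print("none")
    cv2.imwrite("pics/pot%s.png"%n,cv2.resize(p["img"][(150 if n=="scene" else 180):(310 if n=="scene" else 340),(170 if n=="scene" else 310):(340 if n=="scene" else 480),::-1],(600,565)))
E
```

```text
at [ 0.6379 -0.1374  0.2007] yaw 91.9 q [ 0.47  0.52 -0.5   1.62  0.27  1.06 -0.07] t 8.55 tips 0.008
move [  0.3937  -0.0792   0.0107 -10.1469] min rows 8.0
0.044 -0.009 0.001 -1.1; 0.087 -0.018 0.002 -2.3; 0.131 -0.026 0.004 -3.4; 0.175 -0.035 0.005 -4.5; 0.219 -0.044 0.006 -5.6; 0.262 -0.053 0.007 -6.8; 0.306 -0.062 0.008 -7.9; 0.350 -0.070 0.009 -9.0; 0.394 -0.079 0.011 -10.1; 
at [ 0.6379 -0.1374  0.2007] yaw 91.9 q [ 0.47  0.52 -0.5   1.62  0.27  1.06 -0.07] t 8.55 tips 0.008
move [ 3.937000e-01 -7.920000e-02  1.070000e-02  1.698531e+02] min rows 19.8
0.020 -0.004 0.001 8.5; 0.039 -0.008 0.001 17.0; 0.059 -0.012 0.002 25.5; 0.079 -0.016 0.002 34.0; 0.098 -0.020 0.003 42.5; 0.118 -0.024 0.003 51.0; 0.138 -0.028 0.004 59.4; 0.157 -0.032 0.004 67.9; 0.177 -0.036 0.005 76.4; 0.197 -0.040 0.005 84.9; 0.217 -0.044 0.006 93.4; 0.236 -0.048 0.006 101.9; 0.256 -0.051 0.007 110.4; 0.276 -0.055 0.007 118.9; 0.295 -0.059 0.008 127.4; 0.315 -0.063 0.009 135.9; 0.335 -0.067 0.009 144.4; 0.354 -0.071 0.010 152.9; 0.374 -0.075 0.010 161.4; 0.394 -0.079 0.011 169.9; scene
red 9 [255. 236.] [ 0.574 -0.175  0.025] 0.076 -150.5
red 11 [291.3 267.9] [ 0.635 -0.061  0.026] 0.077 93.8
red 10 [228.5 276.2] [ 0.704 -0.171  0.026] 0.072 -27.6
yellow 115 [162.   19.8] [-0.001 -0.753  0.196] 0.889 -136.2
yellow 137 [259.4 194.3] [ 0.466 -0.214  0.053] 0.19 -156.3
yellow 7 [229.1 198.4] [ 0.517 -0.266  0.063] 0.177 -133.7
yellow 3 [280.7 200.7] [ 0.453 -0.167  0.04 ] 0.189 -171.2
yellow 9 [231.2 205.6] [ 0.52  -0.261  0.046] 0.172 -134.3
cheek tops 102 [ 0.47064945 -0.21460526  0.06013758] (array([ 469.3, -214.4]), array([10.4, 42.8]), np.float32(151.6819))
top
red 17 [332.6 201.1] [ 0.635 -0.06   0.028] 0.078 93.3
red 16 [386.1 230.9] [ 0.574 -0.173  0.027] 0.075 -151.9
cheek tops 24 [ 0.45287878 -0.20618132  0.0639447 ] (array([ 454.8, -207.4]), array([ 6.1, 14. ]), np.float32(157.57173))
```

View pics/pottop.png

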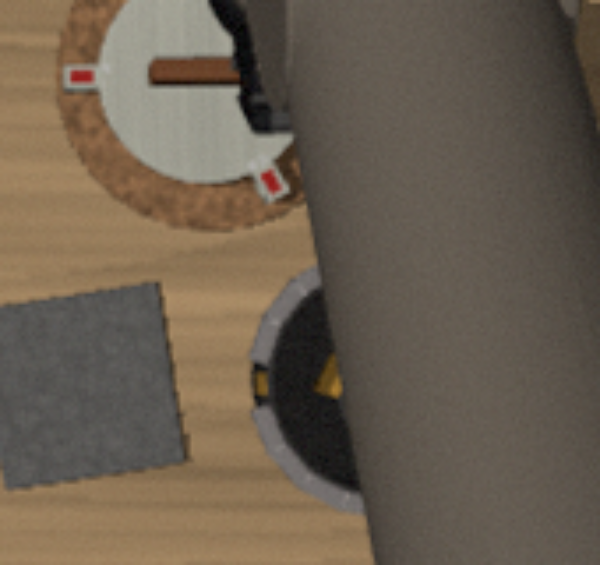

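The top crop shows the lid lying on the mat with lugs at crop (82,77) and (270,180), inside the mat's edge. A yellow cheek is visible in the pot at (330,378). Next is the carousel knob.

>>> send_rows:
  deltas: "0.044 -0.009 0 -8.4; 0.087 -0.018 0 -16.8; 0.131 -0.026 0 -25.2; 0.175 -0.035 0 -33.6; 0.219 -0.044 0 -42"

```text
t: 9.15
eef_pos: [0.5858, 0.0814, 0.1979]
tool_rot: [-0.0, 0.389, 0.921, -0.0]
contact_force: [0.3, 0.7, -0.6]
gripper_width: 0.448
grasp_force: 0.0
```

```bash
python3 go.py .546 .2535 .17 192
```

```text
at [0.5858 0.0814 0.1979] yaw 134.2 q [ 0.3   0.48 -0.72  1.77  0.36  1.03  0.22] t 9.15 tips 0.008
move [ 1.51200e-01  9.14000e-02  2.79000e-02 -5.78218e+01] min rows 6.7
0.022 0.013 0.004 -8.3; 0.043 0.026 0.008 -16.5; 0.065 0.039 0.012 -24.8; 0.086 0.052 0.016 -33.0; 0.108 0.065 0.020 -41.3; 0.130 0.078 0.024 -49.6; 0.151 0.091 0.028 -57.8;
```

>>> send_rows:
  deltas: "0.022 0.013 0 -8.4; 0.043 0.026 0 -16.8; 0.065 0.039 0 -25.2; 0.09 0.055 0 -33.6; 0.115 0.07 0 -42"

```text
t: 9.65
eef_pos: [0.5571, 0.2122, 0.1978]
tool_rot: [-0.0, 0.033, 0.999, -0.0]
contact_force: [1.0, 0.9, 0.7]
gripper_width: 0.449
grasp_force: 0.0
```

```bash
python3 go.py .546 .2535 .092 192
python3 - <<'E'
from m import *
K=np.array([.546,.2535])
p=bot.read_camera("scene"); w=xyz_map(p); r=np.hypot(*(w[...,:2]-K).transpose(2,0,1))
Q=w[(r<.05)&(w[...,2]>.095)&(w[...,2]<.115)]; print(len(Q),np.median(Q[:,2]),line(Q))
E
```

```text
at [0.5571 0.2122 0.1978] yaw 176.2 q [ 0.19  0.54 -0.9   1.75  0.47  1.08  0.64] t 9.65 tips 0.008
move [ 1.38000e-02  4.05000e-02  1.05800e-01 -1.58337e+01] min rows 2.3
0.005 0.014 0.035 -5.3; 0.009 0.027 0.071 -10.6; 0.014 0.041 0.106 -15.8; 191 0.10562677046863977 (array([549.8, 252.4]), array([59.6, 13.5]), np.float32(12.358689))
```

>>> send_rows:
  deltas: "0.006 0.02 0.02 -7; 0.014 0.0405 0.04 -15.8; 0.014 0.0405 0.075 -15.8; 0.014 0.0405 0.113 -15.8; 0.014 0.0405 0.113 -15.8"

```text
t: 10.2
eef_pos: [0.5433, 0.2503, 0.0803]
tool_rot: [-0.004, -0.101, 0.995, -0.002]
contact_force: [-0.8, -0.4, -0.1]
gripper_width: 0.45
grasp_force: 0.0
```

>>> send_rows:
  deltas: "0 0 0 0; 0 0 0 0; 0 0 0 0; 0 0 0 0; 0 0 0 0"
  claw: 0
  force: 40

```text
t: 10.7
eef_pos: [0.547, 0.2543, 0.0872]
tool_rot: [0.001, -0.102, 0.995, 0.001]
contact_force: [-1.1, 4.2, 3.2]
gripper_width: 0.153
grasp_force: 43.1
```

```bash
python3 go.py .547 .2535 .085 103
```

```text
at [0.547  0.2543 0.0872] yaw -168.3 q [ 0.08  0.7  -0.86  1.81  0.65  0.94  0.7 ] t 10.7 tips 0.008
move [ 2.00000e-04 -8.00000e-04  2.20000e-03  8.86765e+01] min rows 10.3
0.000 -0.000 0.000 8.1; 0.000 -0.000 0.000 16.1; 0.000 -0.000 0.001 24.2; 0.000 -0.000 0.001 32.2; 0.000 -0.000 0.001 40.3; 0.000 -0.000 0.001 48.4; 0.000 -0.000 0.001 56.4; 0.000 -0.001 0.002 64.5; 0.000 -0.001 0.002 72.6; 0.000 -0.001 0.002 80.6; 0.000 -0.001 0.002 88.7;
```

>>> send_rows:
  deltas: "0 0 0 6; 0 0 0 13; 0 0 0 21; 0 0 0 29; 0 0 0 37"

```text
t: 11.2
eef_pos: [0.547, 0.2543, 0.0872]
tool_rot: [0.001, 0.222, 0.975, 0.001]
contact_force: [-1.7, 4.6, 3.1]
gripper_width: 0.156
grasp_force: 43.0
```

>>> send_rows:
  deltas: "0 0 0 8; 0 0 0 16; 0 0 0 24; 0 0 0 32; 0 0 0 40"

```text
t: 11.7
eef_pos: [0.5469, 0.2543, 0.0871]
tool_rot: [0.0, 0.542, 0.84, 0.001]
contact_force: [-1.1, 4.7, 3.2]
gripper_width: 0.153
grasp_force: 43.1
```

>>> send_rows:
  deltas: "0 0 0 7; 0 0 0 11.5; 0 0 0 11.5; 0 0 0 11.5"

```text
t: 12.1
eef_pos: [0.5469, 0.2543, 0.0871]
tool_rot: [0.0, 0.621, 0.784, 0.001]
contact_force: [-1.7, 4.1, 7.3]
gripper_width: 0.16
grasp_force: 43.6
```

```bash
python3 go.py .547 .2535 .085 103
python3 - <<'E'
from m import *
K=np.array([.5465,.2535])
for n in ["scene","top"]:
    p=bot.read_camera(n); w=xyz_map(p); print(n); save(p,n+"3.png")
    for q in ["blue_mid","green_mid","red_mid","amber_mid"]:
        for a in bot.landmark_of(p,q)[:1]:
            d=a["xyz"][:2]-K; print(q,np.round(a["xyz"],3),round(a["confidence"],2),np.hypot(*d).round(3),np.degrees(np.arctan2(d[1],d[0])).round(1)%360)
    Q=w[colour(p,"blue")]; Q=Q[(Q[:,2]>.061)&(Q[:,2]<.071)&(np.hypot(*(Q[:,:2]-K).T)<.15)]
    if len(Q)>20:
        c,s,a=line(Q); d=np.array(c)/1000-K; print("blue top",len(Q),np.median(Q[:,2]),c,s,a,np.degrees(np.arctan2(d[1],d[0]))%360)
E
```

```text
at [0.5469 0.2543 0.0871] yaw 103.3 q [-0.16  0.59 -0.51  1.83  0.38  0.82 -0.63] t 12.1 tips 0.008
move [-8.000e-04 -1.000e-04  2.100e-03  2.894e-01] min rows 0.0
-0.001 -0.000 0.002 0.3; scene
blue_mid [0.468 0.236 0.039] 0.63 0.08 192.3
green_mid [0.524 0.335 0.041] 0.74 0.085 105.3
red_mid [0.568 0.171 0.044] 0.74 0.085 284.4
amber_mid [0.629 0.277 0.044] 0.51 0.085 16.1
blue top 59 0.0661664955267991 [464.9 224.8] [42.  10.5] 6.9164004 199.3775731207336
top
blue_mid [0.465 0.237 0.039] 0.61 0.083 191.7
red_mid [0.564 0.17  0.041] 0.84 0.085 281.9
```

>>> send_rows:
  deltas: "0 0 0 0; 0 0 0 0; 0 0 0 0; 0 0 0 0"
  claw: 0.45

```text
t: 13.0
eef_pos: [0.5465, 0.252, 0.0852]
tool_rot: [0.0, 0.622, 0.783, -0.0]
contact_force: [1.2, 0.2, 0.3]
gripper_width: 0.449
grasp_force: 0.0
```

>>> send_rows:
  deltas: "0 0 -0.03 0; 0 0 -0.075 0; -0.01 0 -0.11 -8; -0.02 0.01 -0.12 -16; -0.03 0.02 -0.12 -24"

```text
t: 13.5
eef_pos: [0.5742, 0.2283, 0.2083]
tool_rot: [0.002, 0.442, 0.897, 0.001]
contact_force: [0.2, 0.3, -0.1]
gripper_width: 0.448
grasp_force: 0.0
```

```bash
python3 go.py .463 .2345 .19 193
python3 - <<'E'
from m import *
K=np.array([.5465,.2535])
for n in ["scene","top"]:
    p=bot.read_camera(n); w=xyz_map(p); print(n); save(p,n+"4.png")
    for q in ["blue_mid","green_mid","red_mid","amber_mid","window"]:
        for a in bot.landmark_of(p,q)[:1]:
            d=a["xyz"][:2]-K; print(q,np.round(a["xyz"],3),round(a["confidence"],2),np.hypot(*d).round(3),np.degrees(np.arctan2(d[1],d[0])).round(1)%360)
    Q=w[colour(p,"blue")]; Q=Q[(Q[:,2]>.061)&(Q[:,2]<.071)&(np.hypot(*(Q[:,:2]-K).T)<.15)]
    if len(Q)>20:
        c,s,a=line(Q); d=np.array(c)/1000-K; print("blue top",len(Q),np.median(Q[:,2]),c,s,a,np.degrees(np.arctan2(d[1],d[0]))%360)
    r=np.hypot(*(w[...,:2]-K).transpose(2,0,1));Q=w[(r<.04)&(w[...,2]>.095)&(w[...,2]<.11)]; print("knob",len(Q),line(Q) if len(Q)>20 else "")
    o=proj(p,[.465,.235,.05]).astype(int); cv2.imwrite("pics/c4%s.png"%n,cv2.resize(p["img"][max(o[1]-90,0):o[1]+70,max(o[0]-80,0):o[0]+120,::-1],(750,600)))
E
```

```text
at [0.5742 0.2283 0.2083] yaw 127.5 q [ 0.    0.49 -0.65  1.7   0.34  1.06 -0.1 ] t 13.5 tips 0.008
move [ 7.26000e-02 -8.44000e-02  1.83000e-02 -6.55092e+01] min rows 7.6
0.009 -0.011 0.002 -8.2; 0.018 -0.021 0.005 -16.4; 0.027 -0.032 0.007 -24.6; 0.036 -0.042 0.009 -32.8; 0.045 -0.053 0.011 -40.9; 0.054 -0.063 0.014 -49.1; 0.064 -0.074 0.016 -57.3; 0.073 -0.084 0.018 -65.5; scene
green_mid [0.526 0.332 0.039] 0.88 0.081 104.8
red_mid [0.566 0.176 0.045] 0.77 0.08 284.3
amber_mid [0.629 0.274 0.04 ] 0.52 0.085 14.2
blue top 161 0.06633280640410022 [463.8 232.8] [44.3 25.5] 11.379476 194.0525438315018
knob 267 (array([548.5, 252.2]), array([18. , 58.9]), np.float32(102.5302))
top
red_mid [0.566 0.17  0.041] 0.59 0.086 283.0
amber_mid [0.628 0.271 0.042] 0.54 0.084 12.1
knob 13
```

View pics/c4top.png

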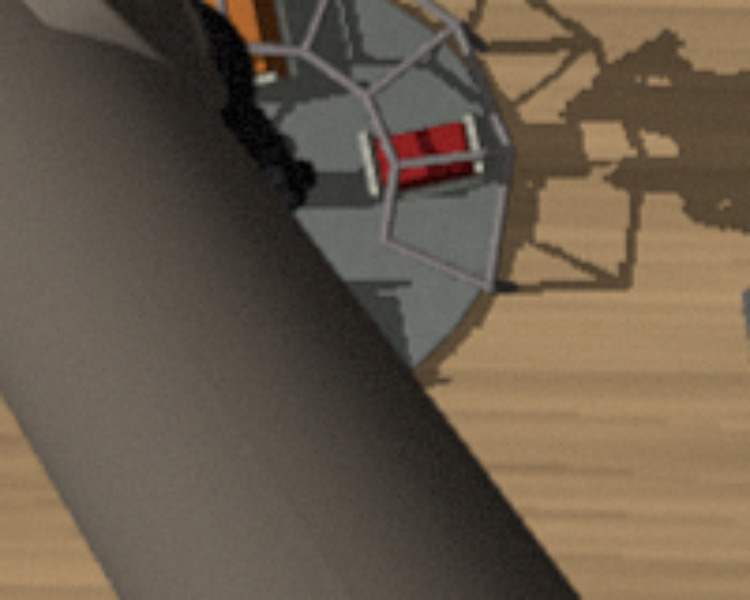

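The crop is mostly covered by the arm. Red sits in its pocket at crop (425,150), and the knob and blue measurements put blue at about 192.6° against the window's 192.9°. Now to fetch the blue ingot.

>>> send_rows:
  deltas: "0.009 -0.011 0 -8.4; 0.018 -0.021 0 -16.8; 0.027 -0.032 0 -25.2; 0.036 -0.042 0 -33.6; 0.046 -0.053 0 -42"
  claw: 0.7

```text
t: 14.6
eef_pos: [0.5023, 0.2329, 0.2056]
tool_rot: [0.0, 0.092, 0.996, -0.0]
contact_force: [-0.7, -0.2, 0.1]
gripper_width: 0.702
grasp_force: 0.0
```

```bash
python3 go.py .4635 .2348 .12 192.7
```

```text
at [0.5023 0.2329 0.2056] yaw 169.5 q [ 0.12  0.44 -0.85  1.84  0.39  1.03  0.5 ] t 14.6 tips 0.008
move [ 3.85000e-02 -5.20000e-03  8.56000e-02 -2.32342e+01] min rows 2.7
0.013 -0.002 0.029 -7.7; 0.026 -0.003 0.057 -15.5; 0.038 -0.005 0.086 -23.2;
```

>>> send_rows:
  deltas: "0.013 -0.002 0.015 -7.8; 0.026 -0.003 0.045 -15.5; 0.0385 -0.005 0.08 -23.2; 0.0385 -0.005 0.08 -23.2; 0.0385 -0.005 0.08 -23.2"

```text
t: 15.1
eef_pos: [0.4642, 0.2353, 0.1259]
tool_rot: [-0.0, -0.106, 0.994, 0.0]
contact_force: [1.3, 0.3, 0.1]
gripper_width: 0.7
grasp_force: 0.0
```

```bash
python3 go.py .4635 .2348 .043 192.7
python3 - <<'E'
from m import *
K=np.array([.5465,.2535])
p=bot.read_camera("scene"); w=xyz_map(p)
Q=w[colour(p,"blue")]; Q=Q[(Q[:,2]>.061)&(Q[:,2]<.071)&(np.hypot(*(Q[:,:2]-K).T)<.15)]
print("blue top",len(Q),line(Q)) if len(Q) else 0
cv2.imwrite("pics/c5.png",cv2.resize(p["img"][180:310,350:530,::-1],(800,578)))
E
```

```text
at [0.4642 0.2353 0.1259] yaw -167.8 q [ 0.12  0.53 -0.89  1.98  0.53  0.89  0.72] t 15.1 tips 0.008
move [ 8.00e-04 -4.00e-04  8.29e-02 -5.45e-01] min rows 1.7
0.000 -0.000 0.041 -0.3; 0.001 -0.000 0.083 -0.5; blue top 161 (array([464.1, 232.8]), array([47.8, 25.1]), np.float32(12.1337185))
```

View pics/c5.png

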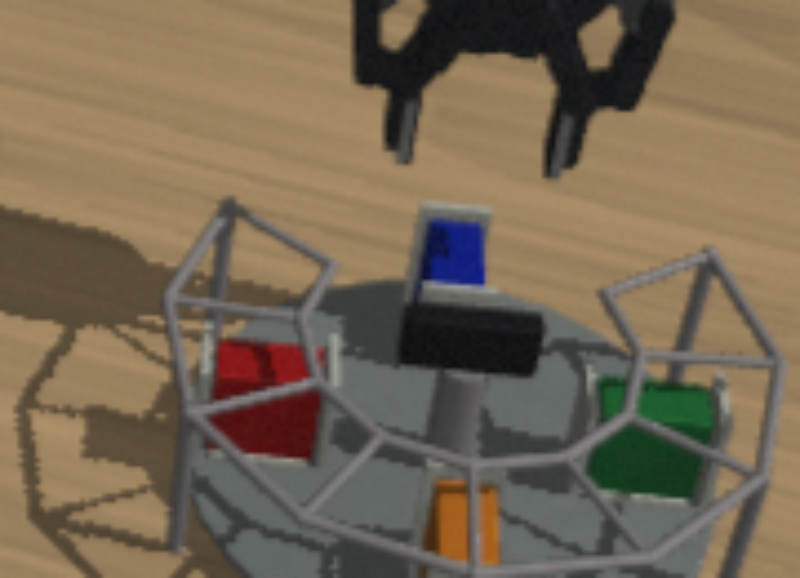

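Blue stands centred in the window at crop (455,250), and the open fingers straddle it. Descending.

>>> send_rows:
  deltas: "0.001 0 0.03 0; 0.001 0 0.055 0; 0.001 0 0.073 0; 0.001 0 0.083 0; 0.001 0 0.083 0"

```text
t: 15.65
eef_pos: [0.4639, 0.2351, 0.0428]
tool_rot: [0.0, -0.107, 0.994, -0.0]
contact_force: [-0.3, 0.6, 0.1]
gripper_width: 0.702
grasp_force: 0.0
```

>>> send_rows:
  deltas: "0 0 0 0; 0 0 0 0; 0 0 0 0; 0 0 0 0; 0 0 0 0"
  claw: 0
  force: 35

```text
t: 16.15
eef_pos: [0.4639, 0.2354, 0.0437]
tool_rot: [0.001, -0.107, 0.994, 0.0]
contact_force: [-0.8, -0.6, 6.7]
gripper_width: 0.299
grasp_force: 34.7
```

```bash
python3 go.py .4635 .2348 .043 192.7
```

```text
at [0.4639 0.2354 0.0437] yaw -167.7 q [ 0.03  0.64 -0.79  2.03  0.67  0.75  0.61] t 16.15 tips 0.008
move [ 0.0005 -0.0005  0.0007 -0.3802] min rows 0.0
0.001 -0.001 0.001 -0.4;
```

>>> send_rows:
  deltas: "0 0 -0.015 0; 0 0 -0.04 0; 0 0 -0.07 0; 0 0 -0.1 0; 0 0 -0.105 0"

```text
t: 16.65
eef_pos: [0.4644, 0.2363, 0.1514]
tool_rot: [0.003, -0.108, 0.994, 0.001]
contact_force: [0.8, 0.7, -2.0]
gripper_width: 0.303
grasp_force: 35.1
```

```bash
python3 go.py .450 -.063 .1 152
```

```text
at [0.4644 0.2363 0.1514] yaw -167.7 q [ 0.14  0.49 -0.92  1.96  0.49  0.92  0.76] t 16.65 tips 0.008
move [ 0.0781 -0.2893  0.0514 40.349 ] min rows 6.1
0.011 -0.041 0.007 5.8; 0.022 -0.083 0.015 11.5; 0.033 -0.124 0.022 17.3; 0.045 -0.165 0.029 23.1; 0.056 -0.207 0.037 28.8; 0.067 -0.248 0.044 34.6; 0.078 -0.289 0.051 40.3;
```

>>> send_rows:
  deltas: "0.01 -0.035 0 5; 0.021 -0.078 0 11; 0.033 -0.12 0 17; 0.044 -0.163 0 23; 0.054 -0.2 0.01 28"

```text
t: 17.15
eef_pos: [0.4529, 0.0256, 0.138]
tool_rot: [0.001, 0.139, 0.99, -0.0]
contact_force: [0.7, -0.2, -1.5]
gripper_width: 0.299
grasp_force: 35.2
```

```bash
python3 go.py .450 -.063 .05 152
```

```text
at [0.4529 0.0256 0.138 ] yaw 164.0 q [ 0.5   0.36 -0.82  2.12  0.37  0.8   0.75] t 17.15 tips 0.008
move [-0.0216 -0.0859  0.088  12.0436] min rows 2.5
-0.007 -0.029 0.029 4.0; -0.014 -0.057 0.059 8.0; -0.022 -0.086 0.088 12.0;
```

>>> send_rows:
  deltas: "-0.008 -0.033 0.01 4; -0.016 -0.066 0.025 8; -0.022 -0.086 0.05 12; -0.022 -0.086 0.075 12; -0.022 -0.086 0.088 12"

```text
t: 17.65
eef_pos: [0.4494, -0.0615, 0.0477]
tool_rot: [-0.002, 0.24, 0.971, -0.0]
contact_force: [0.3, 0.8, -1.1]
gripper_width: 0.297
grasp_force: 35.2
```

>>> send_rows:
  deltas: "0 0 0 0; 0 0 0.005 0; 0 0 0.01 0; 0 0 0.01 0"

```text
t: 18.05
eef_pos: [0.4512, -0.0604, 0.0396]
tool_rot: [0.0, 0.239, 0.971, 0.0]
contact_force: [-0.3, 0.2, -2.0]
gripper_width: 0.301
grasp_force: 35.2
```

```bash
python3 go.py .450 -.063 .0337 152
```

```text
at [ 0.4512 -0.0604  0.0396] yaw 152.4 q [ 0.51  0.51 -0.62  2.18  0.53  0.59  0.59] t 18.05 tips 0.008
move [-2.000e-04 -2.800e-03  5.900e-03  3.883e-01] min rows 0.1
-0.000 -0.003 0.006 0.4;
```

>>> send_rows:
  deltas: "0 -0.002 0.002 0; 0 -0.002 0.004 0; 0 -0.002 0.0055 0; 0 -0.002 0.0065 0; 0 -0.002 0.0065 0"

```text
t: 18.55
eef_pos: [0.4501, -0.0626, 0.0337]
tool_rot: [0.0, 0.239, 0.971, -0.001]
contact_force: [-4.3, 0.6, 10.8]
gripper_width: 0.294
grasp_force: 36.8
```

>>> send_rows:
  deltas: "0 0 -0.0005 0; 0 0 -0.0005 0; 0 0 -0.0005 0; 0 0 -0.0005 0"
  claw: 0.7

```text
t: 18.95
eef_pos: [0.4501, -0.0625, 0.0334]
tool_rot: [0.0, 0.239, 0.971, 0.0]
contact_force: [-0.3, -0.4, -0.2]
gripper_width: 0.699
grasp_force: 0.0
```

>>> send_rows:
  deltas: "0 0 -0.02 0; 0 0 -0.06 0; 0 0 -0.09 8; 0 0 -0.1 16; 0 0 -0.1 24"

```text
t: 19.45
eef_pos: [0.4514, -0.0627, 0.1354]
tool_rot: [0.002, 0.438, 0.899, 0.0]
contact_force: [0.0, -0.1, -0.4]
gripper_width: 0.698
grasp_force: 0.0
```

>>> send_rows:
  deltas: "0 0 0 8.4; 0 0 0 16.8; 0 0 0 25.2; 0 0 0 33.6; 0 0 0 42"
  claw: 1

```text
t: 19.95
eef_pos: [0.45, -0.0625, 0.1334]
tool_rot: [-0.0, 0.731, 0.682, -0.0]
contact_force: [0.1, -0.5, -0.4]
gripper_width: 1.001
grasp_force: 0.0
```

```bash
python3 - <<'E'
from m import *
for n in ["scene","top"]:
    p=bot.read_camera(n); w=xyz_map(p); print(n); save(p,n+"6.png")
    Q=w[colour(p,"blue")]; Q=Q[(Q[:,2]>.046)&(Q[:,2]<.064)&(np.hypot(*(Q[:,:2]-[.45,-.063]).T)<.06)]
    print("blue top",len(Q),np.median(Q,0) if len(Q) else "",line(Q) if len(Q)>10 else "")
    r=np.hypot(*(w[...,:2]-[.458,-.2325]).transpose(2,0,1)); H=cv2.cvtColor(p["img"],cv2.COLOR_RGB2HSV); Y=(r<.05)&(H[...,1]>110)&(w[...,2]>.058)&(w[...,2]<.07); Q=w[Y]
    print("cheek tops",len(Q))
    l,k=cv2.connectedComponents(Y.astype(np.uint8))
    for i in range(1,l):
        if (k==i).sum()>15: print(line(w[k==i]),np.median(w[k==i],0))
    for q in ["cradle","pot","blue_mid"]:
        print(q,[(np.round(a["xyz"],4),round(a["confidence"],2)) for a in bot.landmark_of(p,q)[:2]])
E
python3 go.py .45 -.0626 .1 62
```

```text
scene
blue top 197 [ 0.45645514 -0.06202718  0.05528489] (array([452.9, -63.5]), array([28.4, 49.5]), np.float32(150.95795))
cheek tops 125
(array([ 449.3, -250.2]), array([11.3, 45.2]), np.float32(153.7283)) [ 0.44848808 -0.24975859  0.06273093]
(array([ 467.8, -216.6]), array([13.3, 42. ]), np.float32(150.82141)) [ 0.469121   -0.21604083  0.06279998]
cradle [(array([ 0.4575, -0.2287,  0.0067]), 0.95)]
pot [(array([ 0.4566, -0.2356,  0.0024]), 0.62)]
blue_mid [(array([ 0.448 , -0.0599,  0.0311]), 0.92)]
top
blue top 0  
cheek tops 139
(array([ 465.8, -214.1]), array([ 6.9, 39.9]), np.float32(152.69852)) [ 0.46624142 -0.21402993  0.06558156]
(array([ 447.6, -249. ]), array([ 6.6, 39.7]), np.float32(152.79507)) [ 0.44765366 -0.24853401  0.06520677]
cradle [(array([ 0.4588, -0.2351,  0.0093]), 0.82)]
pot [(array([ 4.579e-01, -2.350e-01,  1.000e-04]), 0.9)]
blue_mid []
at [ 0.45   -0.0625  0.1334] yaw 86.4 q [ 0.44  0.3  -0.5   2.14  0.21  0.75 -0.27] t 20.35 tips 0.008
move [-1.00000e-04 -0.00000e+00  3.34000e-02  2.44404e+01] min rows 2.8
-0.000 -0.000 0.011 8.1; -0.000 -0.000 0.022 16.3; -0.000 -0.000 0.033 24.4;
```

View pics/scene6.png

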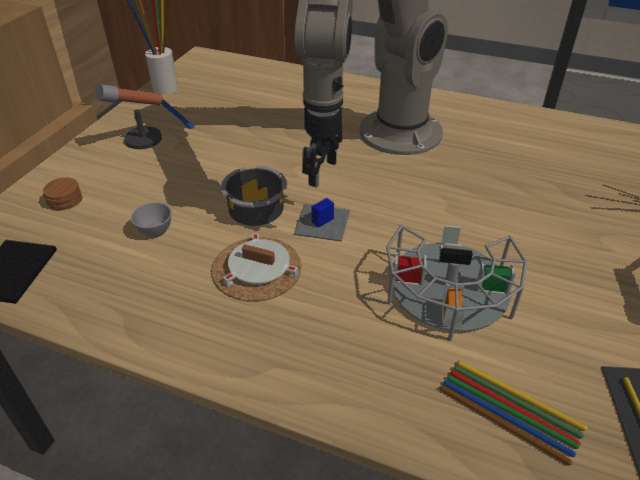

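The scene shows blue standing upright on the pad at (322,212). The lid lies handle up on the mat at (258,260), the pot is open with cheeks at (255,190), and the other three ingots are in their pockets. Next I re-grip by the narrow ends with ψ≈62.5.

>>> send_rows:
  deltas: "0 0 0.01 8; 0 0 0.02 16; 0 0 0.03 24; 0 0 0.033 24; 0 0 0.033 24"

```text
t: 20.85
eef_pos: [0.4498, -0.0624, 0.1002]
tool_rot: [-0.0, 0.854, 0.52, -0.0]
contact_force: [0.2, -0.3, -0.1]
gripper_width: 1.001
grasp_force: 0.0
```

>>> send_rows:
  deltas: "0 0 0.02 0; 0 0 0.04 0; 0 0 0.055 0; 0 0 0.065 0; 0 0 0.065 0"

```text
t: 21.35
eef_pos: [0.4496, -0.0625, 0.0348]
tool_rot: [-0.001, 0.855, 0.518, -0.001]
contact_force: [-0.2, -0.3, -0.2]
gripper_width: 0.996
grasp_force: 0.0
```

>>> send_rows:
  deltas: "0 0 0 0; 0 0 0 0; 0 0 0 0; 0 0 0 0; 0 0 0 0"
  claw: 0
  force: 40

```text
t: 21.85
eef_pos: [0.4507, -0.0626, 0.0364]
tool_rot: [0.001, 0.856, 0.518, 0.001]
contact_force: [-1.6, 0.5, 6.5]
gripper_width: 0.557
grasp_force: 41.6
```

```bash
python3 go.py .45 -.0625 .035 62.5
```

```text
at [ 0.4507 -0.0626  0.0364] yaw 62.4 q [ 0.28  0.47 -0.34  2.2   0.31  0.52 -0.77] t 21.85 tips 0.008
move [-0.0002 -0.0007  0.0014 -0.1456] min rows 0.0
-0.000 -0.001 0.001 -0.1;
```

>>> send_rows:
  deltas: "0 0 -0.015 0; 0 0 -0.045 0; 0 0 -0.08 0; 0 0 -0.1 0; 0 0 -0.1 0"

```text
t: 22.35
eef_pos: [0.4519, -0.0627, 0.1382]
tool_rot: [0.002, 0.856, 0.518, 0.002]
contact_force: [-0.6, 0.5, -2.8]
gripper_width: 0.555
grasp_force: 42.3
```

```bash
python3 go.py .4577 -.2325 .135 62.5
```

```text
at [ 0.4519 -0.0627  0.1382] yaw 62.3 q [ 0.37  0.29 -0.42  2.14  0.17  0.74 -0.65] t 22.35 tips 0.008
move [-0.1477  0.084   0.0032 -0.1684] min rows 3.4
-0.037 0.021 0.001 -0.0; -0.074 0.042 0.002 -0.1; -0.111 0.063 0.002 -0.1; -0.148 0.084 0.003 -0.2;
```

>>> send_rows:
  deltas: "-0.03 0.017 0 0; -0.07 0.04 0 0; -0.11 0.063 0 0; -0.14 0.08 0 0; -0.148 0.084 0 0"

```text
t: 22.85
eef_pos: [0.4543, -0.2372, 0.1342]
tool_rot: [0.0, 0.857, 0.515, -0.001]
contact_force: [-0.8, 0.2, -2.1]
gripper_width: 0.553
grasp_force: 42.2
```

>>> send_rows:
  deltas: "0 0 0 0; 0 0 0.01 0; 0 0 0.01 0"

```text
t: 23.15
eef_pos: [0.4549, -0.2303, 0.1238]
tool_rot: [-0.001, 0.855, 0.519, -0.001]
contact_force: [-0.7, 0.3, -2.5]
gripper_width: 0.557
grasp_force: 42.1
```

```bash
python3 go.py .4577 -.2325 .085 62.5;  python3 - <<'E'
from m import *
p=bot.read_camera("scene"); w=xyz_map(p)
r=np.hypot(*(w[...,:2]-[.458,-.2325]).transpose(2,0,1))
Q=w[colour(p,"blue")&(r<.06)]; print("blue",len(Q),Q.min(0),Q.max(0)); T=Q[Q[:,2]>Q[:,2].max()-.006]; print(line(T))
cv2.imwrite("pics/c7.png",cv2.resize(p["img"][110:240,180:340,::-1],(720,585)))
E
```

```text
at [ 0.4549 -0.2303  0.1238] yaw 62.5 q [ 0.62  0.38 -0.34  2.03  0.18  0.76 -0.3 ] t 23.15 tips 0.008
move [-0.0007  0.0035  0.0388  0.0062] min rows 0.8
-0.001 0.004 0.039 0.0; blue 428 [ 0.43235872 -0.25332159  0.09407206] [ 0.48312641 -0.2091914   0.14730096]
(array([ 456.5, -228.9]), array([25.3, 46.6]), np.float32(153.80295))
```

View pics/c7.png

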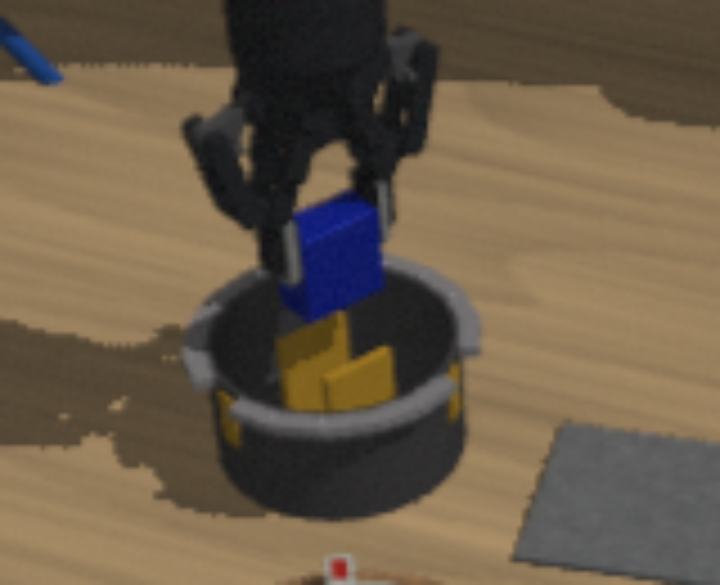

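The crop shows blue held upright by its ends above the cheeks, parallel to them (ingot at crop (335,255), cheeks at (335,370)). I'll correct tool y and lower it.

>>> send_rows:
  deltas: "-0.0005 0.0015 0.008 0; -0.0005 0.003 0.015 0; -0.0005 0.003 0.018 0; -0.0005 0.003 0.018 0; -0.0005 0.003 0.018 0"

```text
t: 23.7
eef_pos: [0.4582, -0.2344, 0.1075]
tool_rot: [-0.0, 0.856, 0.518, -0.0]
contact_force: [0.1, -0.8, -2.6]
gripper_width: 0.551
grasp_force: 42.1
```

```bash
python3 go.py .4577 -.2325 .042 62.5
```

```text
at [ 0.4582 -0.2344  0.1075] yaw 62.3 q [ 0.62  0.41 -0.33  2.03  0.19  0.73 -0.31] t 23.7 tips 0.008
move [ 0.0014 -0.0013  0.0655 -0.1516] min rows 1.3
0.001 -0.001 0.033 -0.1; 0.001 -0.001 0.065 -0.2;
```

>>> send_rows:
  deltas: "0.0015 -0.001 0.008 0; 0.0015 -0.001 0.02 0; 0.0015 -0.001 0.032 0; 0.0015 -0.001 0.04 0; 0.0015 -0.001 0.04 0"

```text
t: 24.2
eef_pos: [0.4569, -0.2322, 0.0658]
tool_rot: [-0.001, 0.856, 0.518, -0.001]
contact_force: [-0.0, -0.4, -1.5]
gripper_width: 0.556
grasp_force: 42.1
```

```bash
python3 go.py .4577 -.2325 .0384 62.5
```

```text
at [ 0.4569 -0.2322  0.0658] yaw 62.4 q [ 0.6   0.48 -0.3   2.06  0.23  0.64 -0.35] t 24.2 tips 0.008
move [ 1.000e-04  9.000e-04  2.740e-02 -1.472e-01] min rows 0.5
0.000 0.001 0.027 -0.1;
```

No contact, well centred. Lowering to just above the floor, then touching down.

>>> send_rows:
  deltas: "0 0 0.008 0; 0 0 0.015 0; 0 0 0.02 0; 0 0 0.022 0; 0 0 0.022 0"

```text
t: 24.7
eef_pos: [0.4579, -0.2325, 0.0452]
tool_rot: [-0.0, 0.856, 0.518, -0.0]
contact_force: [-0.3, 0.3, -2.2]
gripper_width: 0.551
grasp_force: 42.1
```

>>> send_rows:
  deltas: "0 0 0.002 0; 0 0 0.004 0; 0 0 0.006 0; 0 0 0.007 0; 0 0 0.007 0"

```text
t: 25.2
eef_pos: [0.4581, -0.2327, 0.0385]
tool_rot: [0.0, 0.856, 0.518, 0.0]
contact_force: [0.4, 0.5, -2.1]
gripper_width: 0.555
grasp_force: 42.2
```

>>> send_rows:
  deltas: "0 0 0.001 0; 0 0 0.0015 0; 0 0 0.002 0; 0 0 0.0025 0; 0 0 0.0025 0"

```text
t: 25.7
eef_pos: [0.4581, -0.2327, 0.0383]
tool_rot: [0.0, 0.856, 0.518, -0.0]
contact_force: [-9.0, 4.2, 27.3]
gripper_width: 0.553
grasp_force: 45.9
```

>>> send_rows:
  deltas: "0 0 -0.002 0; 0 0 -0.002 0; 0 0 -0.002 0"

```text
t: 26.0
eef_pos: [0.4584, -0.2328, 0.0384]
tool_rot: [0.0, 0.856, 0.518, 0.0]
contact_force: [-2.3, 1.3, 7.2]
gripper_width: 0.552
grasp_force: 43.3
```

>>> send_rows:
  deltas: "0 0 0 0; 0 0 0 0; 0 0 0 0; 0 0 0 0"
  claw: 0.72

```text
t: 26.4
eef_pos: [0.458, -0.2326, 0.0378]
tool_rot: [-0.0, 0.856, 0.518, -0.0]
contact_force: [-0.1, -0.1, -0.6]
gripper_width: 0.723
grasp_force: 0.0
```

>>> send_rows:
  deltas: "0 0 -0.01 0; 0 0 -0.035 0; 0 0 -0.07 0; 0 0 -0.11 0; 0 0 -0.15 0"

```text
t: 26.9
eef_pos: [0.4577, -0.2324, 0.19]
tool_rot: [-0.0, 0.856, 0.518, 0.0]
contact_force: [1.0, 0.1, 0.3]
gripper_width: 0.721
grasp_force: 0.0
```

>>> send_rows:
  deltas: "0.04 0 0 0; 0.09 0 0 0; 0.13 0 0 0; 0.17 0 0 0; 0.17 0 0 0"

```text
t: 27.4
eef_pos: [0.5393, -0.0752, 0.1893]
tool_rot: [-0.001, 0.853, 0.521, 0.002]
contact_force: [-0.2, 0.4, -0.2]
gripper_width: 0.714
grasp_force: 0.0
```

Run:
```python
from m import *
for n in ["scene","top"]:
    p=bot.read_camera(n); w=xyz_map(p); print(n); save(p,n+"8.png")
    r=np.hypot(*(w[...,:2]-[.458,-.2325]).transpose(2,0,1)); Q=w[colour(p,"blue")&(r<.05)]
    print("blue",len(Q),line(Q) if len(Q)>10 else "",np.percentile(Q[:,2],[5,50,95]) if len(Q) else "")
    print("bowl",[np.round(a["xyz"],3) for a in bot.landmark_of(p,"bowl")[:1]],"lid",[np.round(a["xyz"],3) for a in bot.landmark_of(p,"lid")[:1]])
```

```text
scene
blue 157 (array([ 461. , -234.4]), array([27. , 50.5]), np.float32(155.99916)) [0.04128476 0.05777229 0.06103591]
bowl [array([ 0.614, -0.408,  0.001])] lid [array([ 0.637, -0.134,  0.023])]
top
blue 77 (array([ 471.5, -244.6]), array([23.1, 31. ]), np.float32(134.91217)) [0.04589493 0.0590344  0.06178625]
bowl [array([ 0.615, -0.414,  0.   ])] lid [array([ 0.64 , -0.134,  0.02 ])]
```

View pics/scene8.png

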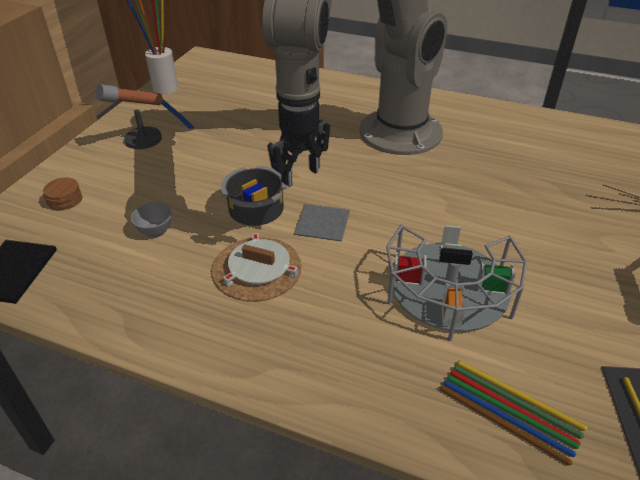

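Blue stands between the yellow cheeks at (254,192) with its top at about 58 mm, so it is on the floor. The lid is on the mat, the bowl hasn't moved, and the arm is clear. Handing in.

```bash
python3 -c "from station import bot; print(bot.hand_in())"
```

```text
the job is handed in; nothing more can be done
None
```

The job is handed in at about 27 s of the 72 s: the lid lies handle up on the cork mat, the blue ingot stands upright on the pot floor between the cheeks after its stop on the pad, the other three ingots are in their pockets and the bowl was not touched. No verdict was returned.

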